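Seat the sensor and hold the belt tensioner past its click

TASK

Get the tensioner check fixture ready for its reading: pick up the orange sensor cartridge, press it fully home and flush into the recess of the blue block, and let go of it. Then push the sprung tensioner arm back past its click until its red pointer stands over the green band, and keep it there against its spring with the fingers: finish while holding it, never letting the arm run on to its end stop, and leave the tape roll, brass weight and spare grip where they are.

Things in the scene. Friction and masses are not known exactly. Their poses are not given: they have to be found in the camera images.
- fixture: Tensioner check fixture, fixed to the bench: grey plate 170 (x) x 330 (y) x 8 mm. Origin on the bench, z up; at yaw 0 its -x side faces the robot. In its frame: blue block, 76 x 64 mm, top 38 mm above the bench, centred at x 0, y +110 mm; arm's pivot at x 0, y +10 mm; black pawl housing 30 x 34 mm, 38 mm high, at x +66, y +10 mm; coloured arc at its -y end.
- recess (a point): Centre of the floor of the pocket in the blue block, axes as the fixture. Pocket 47 (x) x 35 (y) mm, 22 deep, floor 16 and mouth 38 mm above the bench: 1.5 mm clear all round the cartridge. Two sprung steel balls, 9 mm above its floor in the +x and -x walls, stand 3 mm into it: the cartridge rests on them about 13 mm proud until pressed down (about 5 N); then it stays home, centred.
- cartridge: Loose sensor cartridge, about 70 g: orange body 44 (x) x 32 (y) x 22 mm high, black grip rib on top 34 (x) x 14 (y) x 22 mm high (rib top 44 mm above the origin). Origin at the centre of the underside; starts upright on the bench at any yaw. May go in either way round, its x along the recess's x. Home, the orange top is level with the blue block's top.
- tensioner (a joint): Arm angle about its upright pivot (rad): 0 at rest, growing as it is pushed back (counterclockwise from above, roller to the fixture's +x); end stop at 0.90. Spring: 3 N at the roller at rest, 8 N in the green. The click is at 0.30 to 0.50 (crest 0.40), about 1 N more; it does NOT latch: let go, the arm springs back to 0. Pointer over green: 0.52 to 0.72; red beyond.
- roller (a point): Top centre of the black idler roller at the end of the yellow arm: upright cylinder 24 mm across, 14 to 58 mm above the bench, fixed to the arm, 110 mm from the pivot. Push it from its -x side or pinch it from above. At joint value q it lies from the pivot, in the fixture frame, along (-sin(0.45-q), -cos(0.45-q)). The arm is 20 mm wide, 24 to 34 mm above the bench.
- pivot (a point): Top of the arm's pivot, on the hinge axis, 45 mm above the bench; fixed to the fixture, axes as the fixture.
- green_band (a point): Middle of the green part of the coloured arc painted on the plate, 146 mm from the pivot, 8 mm above the bench; green is about 29 mm long and 22 mm wide, white on its -x side, red on its +x side. The thin red pointer under the arm's end, reaching 45 mm past the roller's axis, should stand over it.
- tape_roll: Bystander: loose pale roll of tape lying flat, 68 mm across, 18 mm high; origin at the centre of its underside.
- weight: Bystander: loose brass calibration weight with a small knob, 40 mm across, 50 mm high; origin at the centre of its underside.
- spare_grip: Bystander: loose spare specimen grip, black block 56 x 40 x 30 mm with an orange knob reaching 44 mm to its +x and a steel jaw on top (40 mm high in all); origin at the centre of its underside.
There are look-alikes about, which are no part of the job. Several things have the shape of the cartridge; the one meant has the colours described above.

How it is judged:
By the outcome, as a careful person would: the job done as asked, in the order asked, and still so for the second after the job is handed in, while the arm keeps its last pose, push and grip.
It also fails if it takes over 54 s, if anything falls off the work surface, if the arm or the gripper's body presses on something with over 40 N, if the wrist force passes 120 N, or if a joint passes its speed limit or range.

ROBOT

A 6-joint arm with a two-finger parallel gripper is mounted at the origin on the work surface. World frame = base frame: x ahead of the robot, y to its left, z up, the work surface at z = 0. Lengths are in m, angles in rad, forces in N, time in s.
With the tool pointing down it reaches from about 0.4 to 0.825 m from the base axis. Payload 7 kg.
Tool frame: the origin (TCP) lies at the very end of the fingers, on their centre line; the grasp point (between the pads) lies r.pinch_z behind it (r.pinch_z is the distance from the TCP to the grasp point, in m); z points along the fingers, x is the direction in which the jaws open and shut, and the axes are right-handed (so a half turn about z gives the same grasp; the last joint's range is limited). The gripper opens to 88 mm and grips with 3 to 60 N. Pads are 19 mm wide; open, the fingers measure 130 mm over their backs; the gripper's body (78 mm by 193 mm) begins 47 mm behind the grasp point.
Start: joints at [1.401, 0.359, 0.012, 0, -1.224, -0.288], TCP at [0.298, 0.605, 0.227] pointing down, gripper open.
Joint ranges: [-3.07, 3.07], [-1.43, 2.12], [-1.02, 1.25], [-3.03, 1.67], [-3.05, -0], [-3.03, 3.03]. Speed limits (rad/s): [2.39, 2.39, 3.01, 3.14, 3.14, 3.14].

INTERFACE

Orientations are given as a rotation vector (axis times angle).
In Python, from station import r gives the robot as it stands. The module is installed in compiled form; this text tells all that it offers.
- The arm moves only by the tool carry_out, never from a script. Its argument "commands" is a list of rows, each an object of numbers: "dx", "dy", "dz": the shift along the world's x, y, z in mm; "ax", "ay", "az": the turn, a rotation vector about the world's x, y, z in degrees; "hand": the opening, from 0 (shut) to 1 (fully open). In form: [{"dx": .., "dy": .., "dz": .., "ax": .., "ay": .., "az": .., "hand": ..}, ...]. A call has exactly 8 rows; each row shifts and turns the commanded pose from where the row before left it; what a row does not reach is not made up. A row lasts 1/10 s, in which the tool goes at most 50 mm and 8.59 degrees, less where a joint would pass 70% of its speed; a pose out of reach is approached as far as the arm can. A call is refused whole if a number of a shift passes 50 or a number of a turn 8.59, either way. A call with a gripper value outside its range is refused whole. The fingers move at their own pace and stop on an object; the grip force is fixed at half the most. Time passes only in rows, so rows that do not move let the fingers close, or fill a call up. It gives the time, the measured TCP pose, the force and the opening at its end, in the units of the state.
- r.read_state(): the state, without advancing time (a new reading comes with each control period).
- r.grab_frame(name): name is "side" or "top" or "wrist"; returns a dict with "color" (420x560x3 uint8, blue, green, red), "vertical_fov" (degrees; the focal length in pixels is half the picture's height over the tangent of half this angle, whatever the lens; pixels are square), "cx", "cy" (the principal point, pixels), "R" (3x3) and "t" (3): a world point X has camera coordinates R X + t; the wrist camera has in their place "tool_from_camera" (4x4, takes a point from camera to tool coordinates, whose origin is the TCP and whose axes are the tool frame's). Camera axes: x right, y down, z forward; pixel columns grow to the right and rows downward; lengths in m; the calibration is good to about 2 mm. A picture is of the moment at which its call begins: read the wrist's pose just before it. There is no depth.
- r.finish_job(): hands the job in, once; it reports no verdict.
The state is a dict: "time_s": time; "joint_positions": joint angles; "qd": joint speeds; "tau": joint torques, N m; "tool_pos": TCP position; "tcp_rot": TCP orientation; "wrist_force": force on the tool from outside, world axes, zero at the start; "ft_torque": the same for the moment, N m; "opening": finger opening in m.
Only numpy, scipy, OpenCV 4.12 (cv2) and the standard library are available. Lean on these libraries where they do the work, as an engineer would, in place of code of your own. Each camera call takes 0.05 s, during which the arm holds its last target. There are 200 camera calls.

## Working session

There is one attempt and no reset: what is moved stays moved. The work goes in short steps, Python scripts to look and compute and a tool call to move; the robot and the scene stay as the last step left them, time stands still between calls to the robot, and variables do not carry over. Pictures are saved under pics/ and viewed, about 8 in all and at most 12, crops included, and the job is handed in when it is done.

Besides the shell and the picture viewer there is one more tool, called by a JSON object that holds its "method" and its "body". carry_out: Moves the arm, as the interface text tells. Its arguments: {"type":"object","properties":{"commands":{"type":"array"}},"required":["commands"]}

```bash
mkdir -p pics; cat > h.py <<'E'
import numpy as np, cv2
from station import r
def grab(n,fn=None):
    s=r.read_state(); f=r.grab_frame(n); f['s']=s
    if fn: cv2.imwrite('pics/'+fn,f['color'])
    return f
def cam(f):
    """returns Rwc, C (cam->world)"""
    if 'R' in f: R=np.array(f['R']);t=np.array(f['t']); return R.T,-R.T@t
    T=np.array(f['tool_from_camera']); Rt=cv2.Rodrigues(np.array(f['s']['tcp_rot'],float))[0]
    return Rt@T[:3,:3], Rt@T[:3,3]+np.array(f['s']['tool_pos'])
def foc(f): return f['color'].shape[0]/2/np.tan(np.radians(f['vertical_fov'])/2)
def ray(f,uv,z):
    Rw,C=cam(f);F=foc(f); d=Rw@np.array([(uv[0]-f['cx'])/F,(uv[1]-f['cy'])/F,1.]); return C+d*(z-C[2])/d[2]
def proj(f,X):
    Rw,C=cam(f);p=Rw.T@(np.array(X)-C);F=foc(f); return np.array([f['cx']+F*p[0]/p[2],f['cy']+F*p[1]/p[2]])
E
python3 - <<'E'
from h import *
fs=[grab(n) for n in('top','side')]
for f in fs: print(foc(f),f['cx'],f['cy'],cam(f)[1],cam(f)[0][:,2])
for n,f in zip(('top','side'),fs): cv2.imwrite(f'pics/{n}0.png',f['color'])
s=r.read_state(); print({k:np.round(v,3) for k,v in s.items()}, r.pinch_z)
E
```

```text
491.0594243077503 280.6296429194139 211.47042016684375 [0.36470603 0.01162648 1.07223862] [ 0.19477679 -0.00396611 -0.98083958]
453.3454718022178 275.02236770086853 212.36288520898165 [ 0.14888851 -0.71678039  0.56505397] [ 0.42901285  0.75544866 -0.49522248]
{'time_s': np.float64(0.1), 'joint_positions': array([ 1.401,  0.359,  0.011, -0.   , -1.224, -0.288]), 'qd': array([ 0.001, -0.002,  0.003, -0.   ,  0.   ,  0.001]), 'tau': array([-0.0000e+00, -5.8416e+01,  2.9375e+01,  7.0160e+00,  1.0000e-02,
       -0.0000e+00]), 'tool_pos': array([0.298, 0.605, 0.226]), 'tcp_rot': array([ 1.659e+00, -2.667e+00,  1.000e-03]), 'wrist_force': array([0.061, 0.752, 0.066]), 'ft_torque': array([0.004, 0.025, 0.012]), 'opening': np.float64(0.087)} 0.0188
```

View pics/top0.png

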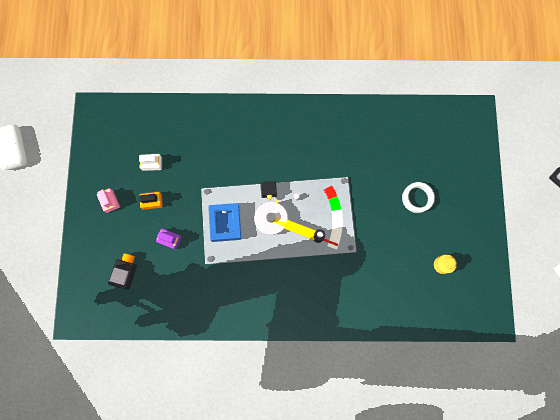

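View pics/side0.png

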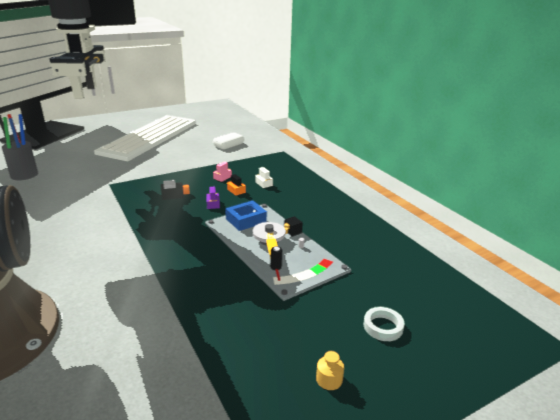

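Top view: the candidates are orange with a black rib (151,200), white (150,162), pink (108,200), purple (168,239) and the spare grip, black with an orange knob (122,272). The one described is (151,200). The side view agrees, showing it at (236,187). Next I measure and check one close crop.

```bash
python3 - <<'E'
from h import *
f=grab('top'); im=f['color']; hsv=cv2.cvtColor(im,cv2.COLOR_BGR2HSV)
def blob(lo,hi,roi,close=0):
    m=cv2.inRange(hsv,lo,hi); k=np.zeros_like(m); x0,y0,x1,y1=roi; k[y0:y1,x0:x1]=m[y0:y1,x0:x1]
    if close: k=cv2.morphologyEx(k,cv2.MORPH_CLOSE,np.ones((close,close)))
    c=max(cv2.findContours(k,0,2)[0],key=cv2.contourArea); return c
def rect(c,z):
    P=np.array([ray(f,p,z)[:2] for p in c[:,0,:]],np.float32)*1000
    return cv2.minAreaRect(P)
c=blob((105,120,60),(125,255,255),(195,180,260,260)); print('blue',cv2.boundingRect(c),rect(c,.038))
c=blob((5,150,120),(22,255,255),(130,180,170,220),9); print('orange',cv2.boundingRect(c),rect(c,.022))
for n,lo,hi,roi in(('green',(50,150,80),(70,255,255),(310,170,370,270)),('red',(0,150,100),(5,255,255),(315,170,350,205))):
    c=blob(lo,hi,roi); m=c[:,0].mean(0); print(n,m,rect(c,.008))
c=blob((0,0,100),(180,60,255),(195,170,365,270),5); print('plate',rect(c,.008))
big=cv2.resize(im[150:290,90:370],None,fx=2.8,fy=2.8,interpolation=cv2.INTER_CUBIC); cv2.imwrite('pics/crop.png',big)
E
```

```text
blue (209, 203, 32, 39) ((546.65087890625, 127.78466796875), (79.53460693359375, 64.99644470214844), 4.979500770568848)
orange (139, 192, 23, 18) ((596.6613159179688, 292.5830383300781), (36.51673126220703, 48.034698486328125), 6.221203804016113)
green [334.13636364 203.40909091] ((594.796875, -111.56764221191406), (28.303030014038086, 21.561105728149414), 11.284673690795898)
red [329.85185185 192.18518519] ((620.701171875, -102.58821105957031), (25.272018432617188, 20.20911979675293), 25.44350242614746)
plate ((558.4802856445312, 14.203125), (170.00135803222656, 330.2457580566406), 4.963893413543701)
```

View pics/crop.png

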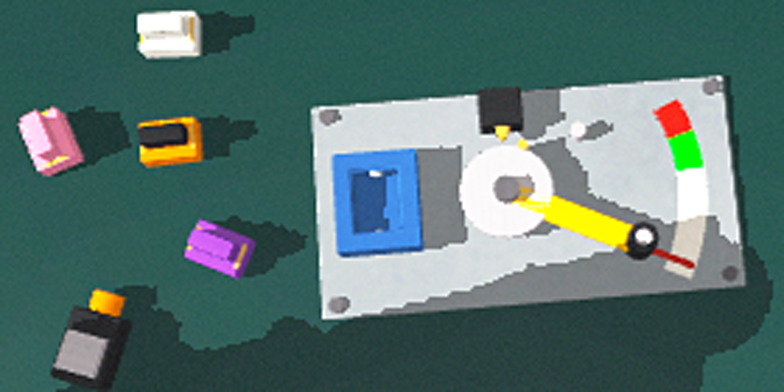

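Crop: the orange body with a black rib at crop (168,140) is confirmed as the cartridge. It lies across the fixture, with its long axis near world y. The plate measures 170.0 x 330.2 mm at yaw 5.0°, as specified. I'll hover over the cartridge and refine its pose with the wrist camera.

{"method": "carry_out", "body": {"commands": [{"dx":19,"dy":-19.5,"dz":-3,"az":-3.6,"hand":0.5},{"dx":19,"dy":-19.5,"dz":-3,"az":-3.6,"hand":0.5},{"dx":19,"dy":-19.5,"dz":-3,"az":-3.6,"hand":0.5},{"dx":19,"dy":-19.5,"dz":-3,"az":-3.6,"hand":0.5},{"dx":19,"dy":-19.5,"dz":-3,"az":-3.6,"hand":0.5},{"dx":19,"dy":-19.5,"dz":-3,"az":-3.6,"hand":0.5},{"dx":19,"dy":-19.5,"dz":-3,"az":-3.6,"hand":0.5},{"dx":19,"dy":-19.5,"dz":-3,"az":-3.6,"hand":0.5}]}}

```text
invalid input
```

{"method": "carry_out", "body": {"commands": [{"dx":19,"dy":-19.5,"dz":-3,"az":-3.6,"hand":0.5},{"dx":19,"dy":-19.5,"dz":-3,"az":-3.6,"hand":0.5},{"dx":19,"dy":-19.5,"dz":-3,"az":-3.6,"hand":0.5},{"dx":19,"dy":-19.5,"dz":-3,"az":-3.6,"hand":0.5},{"dx":19,"dy":-19.5,"dz":-3,"az":-3.6,"hand":0.5},{"dx":19,"dy":-19.5,"dz":-3,"az":-3.6,"hand":0.5},{"dx":19,"dy":-19.5,"dz":-3,"az":-3.6,"hand":0.5},{"dx":14,"dy":-19.5,"dz":-3,"az":-3.6,"hand":0.5}]}}

```text
invalid input
```

```bash
python3 - <<'E'
from h import *
f=grab('wrist','w1.png'); print(f['s']['time_s'],f['s']['tool_pos'],f['s']['tcp_rot'],f['s']['opening'],f['tool_from_camera'],foc(f))
print(proj(f,[.597,.2926,.044]),proj(f,[.5495,.124,.016]))
E
```

```text
0.15 [0.29820036 0.60512805 0.2258488 ] [ 1.65871151e+00 -2.66681623e+00  1.20521159e-03] 0.08795981490452731 [[ 9.99999984e-01 -1.70696434e-04  4.74620709e-05 -4.02026526e-04]
 [ 1.51064695e-04  9.61449157e-01  2.74982719e-01 -7.48705087e-02]
 [-9.25709376e-05 -2.74982708e-01  9.61449168e-01 -1.58874293e-01]
 [ 0.00000000e+00  0.00000000e+00  0.00000000e+00  1.00000000e+00]] 341.2588200953934
[ 491.41865332 -380.43929771] [ 706.38241475 -389.14553314]
```

View pics/w1.png

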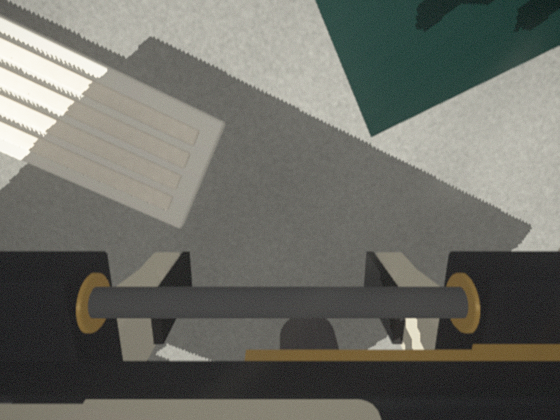

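The moves were refused because each row needs all the keys. That picture was only of the start pose, with bare bench between the fingers. I'll repeat with the full rows.

{"method": "carry_out", "body": {"commands": [{"dx":19,"dy":-19.5,"dz":-3,"ax":0,"ay":0,"az":-3.6,"hand":0.5},{"dx":19,"dy":-19.5,"dz":-3,"ax":0,"ay":0,"az":-3.6,"hand":0.5},{"dx":19,"dy":-19.5,"dz":-3,"ax":0,"ay":0,"az":-3.6,"hand":0.5},{"dx":19,"dy":-19.5,"dz":-3,"ax":0,"ay":0,"az":-3.6,"hand":0.5},{"dx":19,"dy":-19.5,"dz":-3,"ax":0,"ay":0,"az":-3.6,"hand":0.5},{"dx":19,"dy":-19.5,"dz":-3,"ax":0,"ay":0,"az":-3.6,"hand":0.5},{"dx":19,"dy":-19.5,"dz":-3,"ax":0,"ay":0,"az":-3.6,"hand":0.5},{"dx":19,"dy":-19.5,"dz":-3,"ax":0,"ay":0,"az":-3.6,"hand":0.5}]}}

```text
time_s: 1.0
tool_pos: [0.4509, 0.4485, 0.2023]
tcp_rot: [0.94, -2.997, 0.0]
wrist_force: [-0.3, -0.0, 0.0]
opening: 0.0442
```

{"method": "carry_out", "body": {"commands": [{"dx":19,"dy":-19.5,"dz":-3,"ax":0,"ay":0,"az":-3.6,"hand":0.5},{"dx":19,"dy":-19.5,"dz":-3,"ax":0,"ay":0,"az":-3.6,"hand":0.5},{"dx":19,"dy":-19.5,"dz":-3,"ax":0,"ay":0,"az":-3.6,"hand":0.5},{"dx":19,"dy":-19.5,"dz":-3,"ax":0,"ay":0,"az":-3.6,"hand":0.5},{"dx":19,"dy":-19.5,"dz":-3,"ax":0,"ay":0,"az":-3.6,"hand":0.5},{"dx":19,"dy":-19.5,"dz":-3,"ax":0,"ay":0,"az":-3.6,"hand":0.5},{"dx":18,"dy":-20,"dz":-3,"ax":0,"ay":0,"az":-3.6,"hand":0.5},{"dx":15,"dy":-20,"dz":-3,"ax":0,"ay":0,"az":-3.6,"hand":0.5}]}}

```text
time_s: 1.8
tool_pos: [0.5981, 0.2915, 0.1781]
tcp_rot: [0.165, -3.137, 0.0]
wrist_force: [-0.2, -0.2, -0.7]
opening: 0.0438
```

```bash
python3 - <<'E'
from h import *
f=grab('wrist','w2.png'); print(f['s']['time_s'],f['s']['tool_pos'],f['s']['tcp_rot'],f['s']['opening'],f['s']['joint_positions'])
print(proj(f,[.597,.2926,.044]),proj(f,[.5495,.124,.016]))
E
```

```text
1.8 [0.59807492 0.29149527 0.17811319] [ 1.64729045e-01 -3.13691806e+00  4.64458415e-04] 0.04377179120930346 [ 7.45937799e-01  3.74764290e-01 -7.72526524e-02  2.44810682e-06
 -1.11923936e+00 -6.41009206e-01]
[279.52367088 204.92141263] [357.35638302   7.62994015]
```

View pics/w2.png

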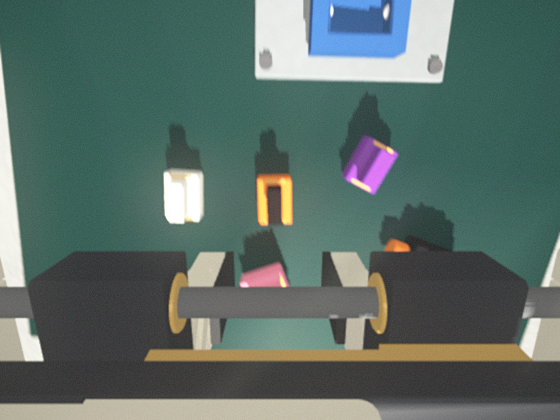

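Wrist view: the orange cartridge is at (275,200), white at (183,196), pink at (263,275) and purple at (370,165), all clear of the fingers. The blue pocket is at the top, around (360,15). I measure the cartridge precisely.

```bash
python3 - <<'E'
from h import *
f=grab('wrist'); im=f['color']; hsv=cv2.cvtColor(im,cv2.COLOR_BGR2HSV)
print('cam',cam(f)[1])
m=cv2.inRange(hsv,(5,150,60),(22,255,255)); k=np.zeros_like(m); k[165:235,245:305]=m[165:235,245:305]
c=max(cv2.findContours(k,0,2)[0],key=cv2.contourArea); print(cv2.boundingRect(c))
W=lambda c,z:np.array([ray(f,p,z)[:2] for p in c.reshape(-1,2)],np.float32)*1000
h=cv2.convexHull(c); print(W(cv2.approxPolyDP(h,2,True),.022).round(1).tolist()); print(cv2.minAreaRect(W(c,.022)))
bl=cv2.inRange(im,(0,0,0),(45,45,45)); q=np.zeros_like(bl); fill=cv2.drawContours(np.zeros_like(bl),[h],-1,255,-1)
q=bl&fill; c2=max(cv2.findContours(q,0,2)[0],key=cv2.contourArea); print('rib',cv2.boundingRect(c2),cv2.minAreaRect(W(c2,.044)))
for v in range(172,232,4): print(v,''.join('O' if k[v,u] else ('#' if bl[v,u] else '.') for u in range(252,300)))
E
```

```text
cam [0.60772746 0.21526363 0.33639675]
(259, 180, 35, 48)
[[590.0999755859375, 270.20001220703125], [586.7000122070312, 275.6000061035156], [582.4000244140625, 313.70001220703125], [613.0, 318.70001220703125], [617.7999877929688, 274.8999938964844]]
((600.8629760742188, 294.2662048339844), (32.31910705566406, 45.92241287231445), 6.389559268951416)Traceback (most recent call last):
  File "<stdin>", line 9, in <module>
ValueError: max() iterable argument is empty
```

{"method": "carry_out", "body": {"commands": [{"dx":2,"dy":3.5,"dz":-30,"ax":0,"ay":0,"az":0.4,"hand":0.5},{"dx":0,"dy":0,"dz":-30,"ax":0,"ay":0,"az":0,"hand":0.5},{"dx":0,"dy":0,"dz":-30,"ax":0,"ay":0,"az":0,"hand":0.5},{"dx":0,"dy":0,"dz":-30,"ax":0,"ay":0,"az":0,"hand":0.5},{"dx":0,"dy":0,"dz":-20,"ax":0,"ay":0,"az":0,"hand":0.5},{"dx":0,"dy":0,"dz":-10,"ax":0,"ay":0,"az":0,"hand":0.5},{"dx":0,"dy":0,"dz":-3,"ax":0,"ay":0,"az":0,"hand":0.5},{"dx":0,"dy":0,"dz":0,"ax":0,"ay":0,"az":0,"hand":0.5}]}}

```text
time_s: 2.7
tool_pos: [0.5995, 0.2964, 0.0259]
tcp_rot: [-0.181, 3.136, 0.0]
wrist_force: [1.2, -0.3, -0.1]
opening: 0.044
```

{"method": "carry_out", "body": {"commands": [{"dx":0,"dy":0,"dz":0,"ax":0,"ay":0,"az":0,"hand":0.1},{"dx":0,"dy":0,"dz":0,"ax":0,"ay":0,"az":0,"hand":0},{"dx":0,"dy":0,"dz":0,"ax":0,"ay":0,"az":0,"hand":0},{"dx":0,"dy":0,"dz":0,"ax":0,"ay":0,"az":0,"hand":0},{"dx":0,"dy":0,"dz":0,"ax":0,"ay":0,"az":0,"hand":0},{"dx":0,"dy":0,"dz":0,"ax":0,"ay":0,"az":0,"hand":0},{"dx":0,"dy":0,"dz":0,"ax":0,"ay":0,"az":0,"hand":0},{"dx":0,"dy":0,"dz":0,"ax":0,"ay":0,"az":0,"hand":0}]}}

```text
time_s: 3.5
tool_pos: [0.5995, 0.2961, 0.0259]
tcp_rot: [-0.18, 3.136, 0.0]
wrist_force: [-0.5, -0.2, 4.1]
opening: 0.0137
```

The grip reads 13.7 mm, which matches the 14 mm rib. I lift and go beside the fixture to see the pocket from above.

{"method": "carry_out", "body": {"commands": [{"dx":0,"dy":0,"dz":20,"ax":0,"ay":0,"az":0,"hand":0},{"dx":0,"dy":0,"dz":30,"ax":0,"ay":0,"az":0,"hand":0},{"dx":-5,"dy":-5,"dz":30,"ax":0,"ay":0,"az":0,"hand":0},{"dx":-10,"dy":-20,"dz":20,"ax":0,"ay":0,"az":0,"hand":0},{"dx":-10,"dy":-20,"dz":20,"ax":0,"ay":0,"az":0,"hand":0},{"dx":-10,"dy":-20,"dz":0,"ax":0,"ay":0,"az":0,"hand":0},{"dx":-5,"dy":-15,"dz":0,"ax":0,"ay":0,"az":0,"hand":0},{"dx":0,"dy":0,"dz":0,"ax":0,"ay":0,"az":0,"hand":0}]}}

```text
time_s: 4.3
tool_pos: [0.5583, 0.2141, 0.1452]
tcp_rot: [0.178, -3.135, 0.001]
wrist_force: [-0.2, -0.5, -1.5]
opening: 0.014
```

```bash
python3 - <<'E'
from h import *
f=grab('wrist'); f=grab('wrist','w3.png'); im=f['color']; hsv=cv2.cvtColor(im,cv2.COLOR_BGR2HSV)
print(f['s']['tool_pos'],f['s']['tcp_rot'],f['s']['opening'],'cam',cam(f)[1])
W=lambda c,z:np.array([ray(f,p,z)[:2] for p in c.reshape(-1,2)],np.float32)*1000
m=cv2.inRange(hsv,(100,120,40),(125,255,255)); c=max(cv2.findContours(m,0,2)[0],key=cv2.contourArea)
print('blue',cv2.boundingRect(c),cv2.minAreaRect(W(c,.038)))
g=cv2.inRange(hsv,(0,0,90),(180,60,255)); 
d=im.copy(); 
for name,(x,y,z) in dict(rec=(0,110,16)).items(): pass
a=np.radians(4.96); O=np.array([558.5,14.2]); R=np.array([[np.cos(a),-np.sin(a)],[np.sin(a),np.cos(a)]])
def draw(pts,z,col):
    P=np.array([proj(f,np.append(O+R@np.array(p),z)/1000) for p in pts]).round().astype(int); cv2.polylines(d,[P],True,col,1)
box=lambda x,y,w,h:[(x+i*w/2,y+j*h/2) for i,j in((-1,-1),(1,-1),(1,1),(-1,1))]
draw(box(0,110,47,35),38,(0,0,255)); draw(box(0,110,76,64),38,(0,255,255)); draw(box(0,0,170,330),8,(0,255,0))
cv2.imwrite('pics/w3d.png',d)
E
```

```text
[0.5589495  0.21504807 0.14515605] [ 1.78457331e-01 -3.13574634e+00  5.35382789e-04] 0.013976069996604406 cam [0.56841155 0.1415554  0.30405181]
blue (253, 57, 105, 92) ((550.25048828125, 130.1824188232422), (74.95104217529297, 63.28535079956055), 4.922503471374512)
```

View pics/w3d.png

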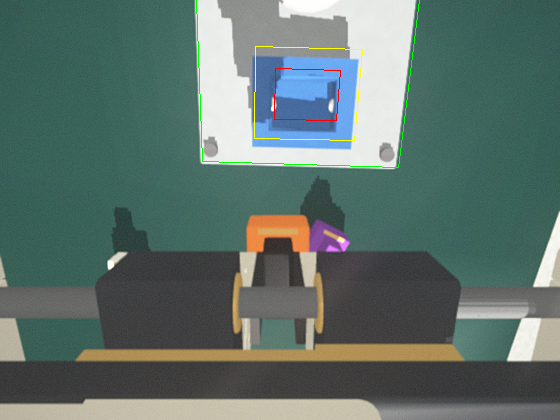

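The wrist view puts the block top at (550.3,130.2) at yaw 4.9°. That is about 6 mm further in +y than the plate centre implies, so the fixture origin isn't the plate's middle and I'll use the block itself. Next I turn and hover on its +x side, so the pocket and the held cartridge share one view.

{"method": "carry_out", "body": {"commands": [{"dx":4,"dy":-5.3,"dz":0,"ax":0,"ay":0,"az":-5.7,"hand":0},{"dx":4,"dy":-5.3,"dz":0,"ax":0,"ay":0,"az":-5.7,"hand":0},{"dx":4,"dy":-5.3,"dz":0,"ax":0,"ay":0,"az":-5.7,"hand":0},{"dx":4,"dy":-5.3,"dz":0,"ax":0,"ay":0,"az":-5.7,"hand":0},{"dx":4,"dy":-5.3,"dz":0,"ax":0,"ay":0,"az":-5.7,"hand":0},{"dx":4,"dy":-5.3,"dz":0,"ax":0,"ay":0,"az":-5.7,"hand":0},{"dx":4,"dy":-5.3,"dz":0,"ax":0,"ay":0,"az":-5.7,"hand":0},{"dx":4,"dy":-5.3,"dz":0,"ax":0,"ay":0,"az":-5.7,"hand":0}]}}

```text
time_s: 5.2
tool_pos: [0.5918, 0.1739, 0.1446]
tcp_rot: [-1.055, -2.959, 0.002]
wrist_force: [0.2, -0.5, -1.1]
opening: 0.0135
```

{"method": "carry_out", "body": {"commands": [{"dx":4,"dy":-5.3,"dz":0,"ax":0,"ay":0,"az":-5.7,"hand":0},{"dx":4,"dy":-5.3,"dz":0,"ax":0,"ay":0,"az":-5.7,"hand":0},{"dx":4,"dy":-5.3,"dz":0,"ax":0,"ay":0,"az":-5.7,"hand":0},{"dx":4,"dy":-5.3,"dz":0,"ax":0,"ay":0,"az":-5.7,"hand":0},{"dx":4,"dy":-5.3,"dz":0,"ax":0,"ay":0,"az":-5.7,"hand":0},{"dx":4,"dy":-5.3,"dz":0,"ax":0,"ay":0,"az":-5.7,"hand":0},{"dx":4,"dy":-5.3,"dz":0,"ax":0,"ay":0,"az":-6.1,"hand":0},{"dx":0,"dy":0,"dz":0,"ax":0,"ay":0,"az":-5.7,"hand":0}]}}

```text
time_s: 6.0
tool_pos: [0.62, 0.1365, 0.1444]
tcp_rot: [-2.128, -2.311, 0.002]
wrist_force: [-0.0, 0.6, -2.2]
opening: 0.0137
```

```bash
python3 - <<'E'
from h import *
f=grab('wrist'); f=grab('wrist'); im=f['color']; hsv=cv2.cvtColor(im,cv2.COLOR_BGR2HSV)
s=f['s'];v=s['tcp_rot'];print(s['tool_pos'],np.degrees(2*np.arctan2(v[1],v[0])),s['opening'],'cam',cam(f)[1])
W=lambda c,z:np.array([ray(f,p,z)[:2] for p in c.reshape(-1,2)],np.float32)*1000
m=cv2.inRange(hsv,(100,120,40),(125,255,255)); c=max(cv2.findContours(m,0,2)[0],key=cv2.contourArea)
print('blue',cv2.boundingRect(c),cv2.minAreaRect(W(c,.038)))
P=W(cv2.approxPolyDP(cv2.convexHull(c),3,True),.038);print(P.round(1).tolist())
o=cv2.inRange(hsv,(5,150,60),(22,255,255)); o[:, :200]=0; o[:150]=0;o[:, 360:]=0; c=max(cv2.findContours(o,0,2)[0],key=cv2.contourArea); print('orange',cv2.boundingRect(c))
cv2.imwrite('pics/w4.png',im); t=grab('top')
cv2.imwrite('pics/w4c.png',np.hstack([im,cv2.resize(t['color'][150:290,170:370],(600,420))])[:, :1160])
# pose-independent tool-frame view
E
```

```text
[0.61981215 0.13672745 0.144464  ] -265.6072558796639 0.013542385371337945 cam [0.54713673 0.13113574 0.30342319]
blue (232, 67, 88, 105) ((550.1932373046875, 130.12696838378906), (75.08503723144531, 63.52996826171875), 5.040130615234375)
[[510.20001220703125, 158.10000610351562], [584.2999877929688, 164.6999969482422], [589.9000244140625, 102.5], [516.2999877929688, 95.69999694824219]]
orange (246, 216, 64, 37)
```

View pics/w4.png

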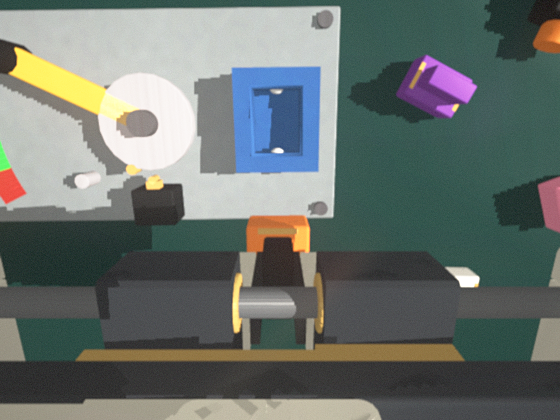

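```bash
python3 - <<'E'
from h import *
f=grab('wrist'); im=f['color']; hsv=cv2.cvtColor(im,cv2.COLOR_BGR2HSV)
o=cv2.inRange(hsv,(5,150,60),(22,255,255)); 
T=np.array(f['tool_from_camera']);F=foc(f)
def tr(u,v,z):
    d=T[:3,:3]@np.array([(u-f['cx'])/F,(v-f['cy'])/F,1]);C=T[:3,3];return (C+d*(z-C[2])/d[2])*1000
print('col268 rows',[(v,im[v,262].tolist()) for v in range(210,256,2)])
for v in(216,218,220): 
    us=np.where(o[v,230:330])[0]+230; print(v,us.min(),us.max(),tr(us.min(),v,.0259),tr(us.max()+1,v,.0259))
print(tr(278,215.5,.0259),'top edge z=.0039:',[tr(278,v,.0039).round(1).tolist() for v in(226,228,230,232,234)])
E
```

```text
col268 rows [(210, [205, 208, 208]), (212, [205, 210, 207]), (214, [204, 207, 210]), (216, [81, 120, 205]), (218, [57, 104, 186]), (220, [59, 110, 191]), (222, [57, 105, 188]), (224, [58, 109, 192]), (226, [63, 115, 200]), (228, [72, 132, 187]), (230, [84, 144, 182]), (232, [87, 145, 185]), (234, [73, 128, 198]), (236, [62, 117, 212]), (238, [60, 116, 212]), (240, [62, 118, 212]), (242, [60, 118, 207]), (244, [58, 113, 204]), (246, [61, 117, 207]), (248, [53, 105, 191]), (250, [55, 99, 171]), (252, [46, 53, 72]), (254, [47, 50, 59])]
216 261 303 [ -9.43472971 -19.2400638   25.9       ] [ 14.81548425 -19.23486309  25.9       ]
218 250 305 [-15.66430497 -18.0646652   25.9       ] [ 15.97007707 -18.05783728  25.9       ]
220 249 307 [-16.25647249 -16.8841108   25.9       ] [ 17.12854717 -16.87685886  25.9       ]
[  0.15235126 -19.53158221  25.9       ] top edge z=.0039: [[0.1, -20.4, 3.9], [0.1, -19.4, 3.9], [0.1, -18.3, 3.9], [0.1, -17.3, 3.9], [0.1, -16.2, 3.9]]
```

The two wrist views, 90° apart, agree on the block at (550.2,130.1) and yaw 5.0°. The held cartridge sits about 1.8 mm along tool +y from the TCP. I move over the pocket and stop with its underside just above the mouth.

{"method": "carry_out", "body": {"commands": [{"dx":-12,"dy":-1,"dz":0,"ax":0,"ay":0,"az":0.6,"hand":0},{"dx":-20,"dy":-2,"dz":0,"ax":0,"ay":0,"az":0,"hand":0},{"dx":-20,"dy":-2,"dz":0,"ax":0,"ay":0,"az":0,"hand":0},{"dx":-14,"dy":-1,"dz":-10,"ax":0,"ay":0,"az":0,"hand":0},{"dx":-5.4,"dy":-0.5,"dz":-20,"ax":0,"ay":0,"az":0,"hand":0},{"dx":0,"dy":0,"dz":-20,"ax":0,"ay":0,"az":0,"hand":0},{"dx":0,"dy":0,"dz":-15,"ax":0,"ay":0,"az":0,"hand":0},{"dx":0,"dy":0,"dz":-9,"ax":0,"ay":0,"az":0,"hand":0}]}}

```text
time_s: 7.0
tool_pos: [0.5468, 0.1298, 0.0706]
tcp_rot: [-2.108, -2.329, 0.002]
wrist_force: [0.5, -0.3, -0.5]
opening: 0.0135
```

```bash
python3 - <<'E'
from h import *
f=grab('wrist');f=grab('wrist'); g=grab('side'); s=r.read_state();v=s['tcp_rot']
print(s['time_s'],s['tool_pos'],np.degrees(2*np.arctan2(v[1],v[0])),s['wrist_force'])
a=f['color'][120:270,190:390]; p=proj(g,[.55,.13,.05]).astype(int); b=g['color'][p[1]-45:p[1]+45,p[0]-60:p[0]+60]
cv2.imwrite('pics/c5.png',np.vstack([cv2.resize(a,(400,300),interpolation=2),cv2.resize(b,(400,300),interpolation=2)]))
E
```

```text
7.15 [0.54759127 0.12992035 0.07142752] -264.3647818781046 [0.30637634 0.3032429  0.09442471]
```

View pics/c5.png

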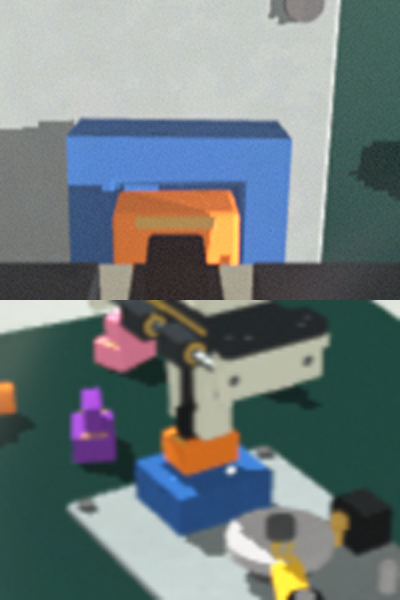

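Wrist crop: the cartridge, 113–240 across, sits over the pocket, 104–245. Allowing for parallax it wants about +1.3 mm in x and +0.4 mm in y. Side crop: the cartridge is upright just above the block. I correct and lower gently.

{"method": "carry_out", "body": {"commands": [{"dx":1.3,"dy":0.4,"dz":0,"ax":0,"ay":0,"az":-0.6,"hand":0},{"dx":0,"dy":0,"dz":-2,"ax":0,"ay":0,"az":0,"hand":0},{"dx":0,"dy":0,"dz":-2,"ax":0,"ay":0,"az":0,"hand":0},{"dx":0,"dy":0,"dz":-2,"ax":0,"ay":0,"az":0,"hand":0},{"dx":0,"dy":0,"dz":-2,"ax":0,"ay":0,"az":0,"hand":0},{"dx":0,"dy":0,"dz":-2,"ax":0,"ay":0,"az":0,"hand":0},{"dx":0,"dy":0,"dz":-1,"ax":0,"ay":0,"az":0,"hand":0},{"dx":0,"dy":0,"dz":0,"ax":0,"ay":0,"az":0,"hand":0}]}}

```text
time_s: 7.95
tool_pos: [0.5491, 0.1303, 0.0603]
tcp_rot: [-2.123, -2.316, 0.001]
wrist_force: [-0.5, -0.5, -0.7]
opening: 0.0139
```

Its underside is now about 34 mm above the bench, 4 mm inside the mouth, with no contact force. I continue down.

{"method": "carry_out", "body": {"commands": [{"dx":0,"dy":0,"dz":-2,"ax":0,"ay":0,"az":0,"hand":0},{"dx":0,"dy":0,"dz":-2,"ax":0,"ay":0,"az":0,"hand":0},{"dx":0,"dy":0,"dz":-2,"ax":0,"ay":0,"az":0,"hand":0},{"dx":0,"dy":0,"dz":-2,"ax":0,"ay":0,"az":0,"hand":0},{"dx":0,"dy":0,"dz":-2,"ax":0,"ay":0,"az":0,"hand":0},{"dx":0,"dy":0,"dz":-2,"ax":0,"ay":0,"az":0,"hand":0},{"dx":0,"dy":0,"dz":0,"ax":0,"ay":0,"az":0,"hand":0},{"dx":0,"dy":0,"dz":0,"ax":0,"ay":0,"az":0,"hand":0}]}}

```text
time_s: 8.75
tool_pos: [0.549, 0.1303, 0.0481]
tcp_rot: [-2.123, -2.315, 0.001]
wrist_force: [-0.1, 0.8, -1.9]
opening: 0.0137
```

{"method": "carry_out", "body": {"commands": [{"dx":0,"dy":0,"dz":-2,"ax":0,"ay":0,"az":0,"hand":0},{"dx":0,"dy":0,"dz":-2,"ax":0,"ay":0,"az":0,"hand":0},{"dx":0,"dy":0,"dz":-1.5,"ax":0,"ay":0,"az":0,"hand":0},{"dx":0,"dy":0,"dz":-1,"ax":0,"ay":0,"az":0,"hand":0},{"dx":0,"dy":0,"dz":0,"ax":0,"ay":0,"az":0,"hand":0},{"dx":0,"dy":0,"dz":0,"ax":0,"ay":0,"az":0,"hand":0},{"dx":0,"dy":0,"dz":0,"ax":0,"ay":0,"az":0,"hand":0},{"dx":0,"dy":0,"dz":0,"ax":0,"ay":0,"az":0,"hand":0}]}}

```text
time_s: 9.55
tool_pos: [0.5491, 0.1303, 0.042]
tcp_rot: [-2.123, -2.315, 0.0]
wrist_force: [-0.1, -0.0, -1.9]
opening: 0.0142
```

{"method": "carry_out", "body": {"commands": [{"dx":0,"dy":0,"dz":0,"ax":0,"ay":0,"az":0,"hand":0.4},{"dx":0,"dy":0,"dz":0,"ax":0,"ay":0,"az":0,"hand":0.4},{"dx":0,"dy":0,"dz":0,"ax":0,"ay":0,"az":0,"hand":0.4},{"dx":0,"dy":0,"dz":0,"ax":0,"ay":0,"az":0,"hand":0.4},{"dx":0,"dy":0,"dz":20,"ax":0,"ay":0,"az":0,"hand":0.4},{"dx":0,"dy":0,"dz":20,"ax":0,"ay":0,"az":0,"hand":0.1},{"dx":0,"dy":0,"dz":0,"ax":0,"ay":0,"az":0,"hand":0},{"dx":0,"dy":0,"dz":0,"ax":0,"ay":0,"az":0,"hand":0}]}}

```text
time_s: 10.35
tool_pos: [0.5494, 0.1306, 0.0824]
tcp_rot: [2.123, 2.315, 0.002]
wrist_force: [-0.3, -0.7, -0.5]
opening: 0.0164
```

{"method": "carry_out", "body": {"commands": [{"dx":0,"dy":0,"dz":-10,"ax":0,"ay":0,"az":0,"hand":0},{"dx":0,"dy":0,"dz":-8,"ax":0,"ay":0,"az":0,"hand":0},{"dx":0,"dy":0,"dz":-1,"ax":0,"ay":0,"az":0,"hand":0},{"dx":0,"dy":0,"dz":-1,"ax":0,"ay":0,"az":0,"hand":0},{"dx":0,"dy":0,"dz":-1,"ax":0,"ay":0,"az":0,"hand":0},{"dx":0,"dy":0,"dz":0,"ax":0,"ay":0,"az":0,"hand":0},{"dx":0,"dy":0,"dz":0,"ax":0,"ay":0,"az":0,"hand":0},{"dx":0,"dy":0,"dz":0,"ax":0,"ay":0,"az":0,"hand":0}]}}

```text
time_s: 11.15
tool_pos: [0.5494, 0.1304, 0.0613]
tcp_rot: [2.123, 2.316, 0.001]
wrist_force: [-0.6, -0.1, -0.6]
opening: 0.0006
```

No contact at z 61 mm, so the rib top is already at or below the home height. I press a little further.

{"method": "carry_out", "body": {"commands": [{"dx":0,"dy":0,"dz":-0.7,"ax":0,"ay":0,"az":0,"hand":0},{"dx":0,"dy":0,"dz":-0.7,"ax":0,"ay":0,"az":0,"hand":0},{"dx":0,"dy":0,"dz":-0.7,"ax":0,"ay":0,"az":0,"hand":0},{"dx":0,"dy":0,"dz":0,"ax":0,"ay":0,"az":0,"hand":0},{"dx":0,"dy":0,"dz":0,"ax":0,"ay":0,"az":0,"hand":0},{"dx":0,"dy":0,"dz":0,"ax":0,"ay":0,"az":0,"hand":0},{"dx":0,"dy":0,"dz":0,"ax":0,"ay":0,"az":0,"hand":0},{"dx":0,"dy":0,"dz":0,"ax":0,"ay":0,"az":0,"hand":0}]}}

```text
time_s: 11.95
tool_pos: [0.5494, 0.1304, 0.0603]
tcp_rot: [2.122, 2.316, 0.001]
wrist_force: [-3.8, -0.3, 10.3]
opening: 0.0007
```

Contact at z 60.3 mm with 10 N: the rib top is at its 60 mm home height and the cartridge is solidly bottomed. I lift off and go above the roller, predicted at (520,-72). The green band predicted from the block is (596,-111) against (595,-112) measured.

{"method": "carry_out", "body": {"commands": [{"dx":0,"dy":0,"dz":20,"ax":0,"ay":0,"az":0,"hand":0},{"dx":0,"dy":0,"dz":35,"ax":0,"ay":0,"az":0,"hand":0.1},{"dx":-2,"dy":-10,"dz":30,"ax":0,"ay":0,"az":5,"hand":0.6},{"dx":-2,"dy":-16,"dz":10,"ax":0,"ay":0,"az":5,"hand":0.6},{"dx":-2,"dy":-16,"dz":0,"ax":0,"ay":0,"az":5,"hand":0.6},{"dx":-2,"dy":-16,"dz":0,"ax":0,"ay":0,"az":5,"hand":0.6},{"dx":-2,"dy":-16,"dz":0,"ax":0,"ay":0,"az":5,"hand":0.6},{"dx":-2,"dy":-16,"dz":0,"ax":0,"ay":0,"az":5,"hand":0.6}]}}

```text
time_s: 12.75
tool_pos: [0.5371, 0.0397, 0.1541]
tcp_rot: [1.446, 2.789, 0.0]
wrist_force: [0.2, -0.4, -0.0]
opening: 0.0496
```

{"method": "carry_out", "body": {"commands": [{"dx":-2,"dy":-16,"dz":0,"ax":0,"ay":0,"az":5,"hand":0.6},{"dx":-2,"dy":-16,"dz":0,"ax":0,"ay":0,"az":5,"hand":0.6},{"dx":-2,"dy":-16,"dz":0,"ax":0,"ay":0,"az":5,"hand":0.6},{"dx":-2,"dy":-16,"dz":0,"ax":0,"ay":0,"az":5,"hand":0.6},{"dx":-2,"dy":-16,"dz":0,"ax":0,"ay":0,"az":5,"hand":0.6},{"dx":-3,"dy":-16,"dz":0,"ax":0,"ay":0,"az":5,"hand":0.6},{"dx":-5,"dy":-16,"dz":0,"ax":0,"ay":0,"az":4.8,"hand":0.6},{"dx":0,"dy":0,"dz":0,"ax":0,"ay":0,"az":0,"hand":0.6}]}}

```text
time_s: 13.55
tool_pos: [0.5185, -0.0729, 0.1539]
tcp_rot: [-0.551, -3.093, 0.0]
wrist_force: [-0.2, 0.3, 0.6]
opening: 0.0526
```

```bash
python3 - <<'E'
from h import *
f=grab('wrist');f=grab('wrist'); s=f['s'];v=s['tcp_rot']; t=grab('top')
print(s['time_s'],s['tool_pos'],np.degrees(2*np.arctan2(v[1],v[0])),s['opening'],s['joint_positions'].round(2))
print('top roller px->z58',ray(t,(319,235),.058))
d=f['color'].copy(); 
for X in ([.5199,-.0723,.058],[.5589,.0305,.045],[.596,-.1107,.008]): 
    p=proj(f,X); print(p); cv2.drawMarker(d,tuple(p.astype(int).tolist()),(255,0,255),0,14)
for X in ([.5199,-.0723,.058],[.5502,.1302,.038]): cv2.drawMarker(t['color'],tuple(proj(t,X).astype(int).tolist()),(255,0,255),0,5)
cv2.imwrite('pics/c6.png',np.vstack([cv2.resize(d,(448,336)),cv2.resize(t['color'][170:270,195:365],(442,260),interpolation=2)[:, :448].copy() if 0 else cv2.resize(t['color'][170:270,195:365],(448,260),interpolation=2)]))
E
```

```text
13.6 [ 0.51896016 -0.07223837  0.15401527] 159.6357036124891 0.05259505187259767 [ 0.24  0.17 -0.42 -0.   -0.98 -0.59]
top roller px->z58 [ 0.51655025 -0.07280131  0.058     ]
[277.42593138 215.45267938]
[276.58754243 328.39815986]
[184.42210555 190.1404951 ]
```

View pics/c6.png

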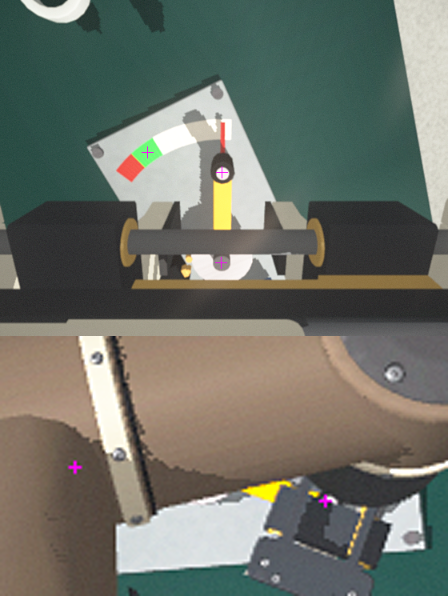

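The predicted roller, pivot and green-band marks all land on the real ones in the wrist view; the top view is hidden by the arm. I descend and pinch the roller.

{"method": "carry_out", "body": {"commands": [{"dx":1,"dy":0,"dz":-25,"ax":0,"ay":0,"az":0,"hand":0.6},{"dx":0,"dy":0,"dz":-30,"ax":0,"ay":0,"az":0,"hand":0.6},{"dx":0,"dy":0,"dz":-30,"ax":0,"ay":0,"az":0,"hand":0.6},{"dx":0,"dy":0,"dz":-20,"ax":0,"ay":0,"az":0,"hand":0.6},{"dx":0,"dy":0,"dz":-12,"ax":0,"ay":0,"az":0,"hand":0.6},{"dx":0,"dy":0,"dz":-5,"ax":0,"ay":0,"az":0,"hand":0.6},{"dx":0,"dy":0,"dz":0,"ax":0,"ay":0,"az":0,"hand":0.6},{"dx":0,"dy":0,"dz":0,"ax":0,"ay":0,"az":0,"hand":0.6}]}}

```text
time_s: 14.5
tool_pos: [0.521, -0.0714, 0.0328]
tcp_rot: [0.551, 3.092, 0.001]
wrist_force: [-0.0, -0.3, 0.2]
opening: 0.0527
```

{"method": "carry_out", "body": {"commands": [{"dx":0,"dy":0,"dz":0,"ax":0,"ay":0,"az":0,"hand":0.2},{"dx":0,"dy":0,"dz":0,"ax":0,"ay":0,"az":0,"hand":0.1},{"dx":0,"dy":0,"dz":0,"ax":0,"ay":0,"az":0,"hand":0},{"dx":0,"dy":0,"dz":0,"ax":0,"ay":0,"az":0,"hand":0},{"dx":0,"dy":0,"dz":0,"ax":0,"ay":0,"az":0,"hand":0},{"dx":0,"dy":0,"dz":0,"ax":0,"ay":0,"az":0,"hand":0},{"dx":0,"dy":0,"dz":0,"ax":0,"ay":0,"az":0,"hand":0},{"dx":0,"dy":0,"dz":0,"ax":0,"ay":0,"az":0,"hand":0}]}}

```text
time_s: 15.3
tool_pos: [0.52, -0.0717, 0.0321]
tcp_rot: [-0.552, -3.092, 0.0]
wrist_force: [-3.1, 1.3, 5.4]
opening: 0.0233
```

{"method": "carry_out", "body": {"commands": [{"dx":4.1,"dy":-1.3,"dz":0,"ax":0,"ay":0,"az":2.2,"hand":0},{"dx":4.1,"dy":-1.2,"dz":0,"ax":0,"ay":0,"az":2.2,"hand":0},{"dx":4.1,"dy":-1.2,"dz":0,"ax":0,"ay":0,"az":2.2,"hand":0},{"dx":4.1,"dy":-1.1,"dz":0,"ax":0,"ay":0,"az":2.2,"hand":0},{"dx":4.2,"dy":-0.8,"dz":0,"ax":0,"ay":0,"az":2.2,"hand":0},{"dx":4.2,"dy":-0.6,"dz":0,"ax":0,"ay":0,"az":2.2,"hand":0},{"dx":4.2,"dy":-0.5,"dz":0,"ax":0,"ay":0,"az":2.2,"hand":0},{"dx":4.2,"dy":-0.3,"dz":0,"ax":0,"ay":0,"az":2.2,"hand":0}]}}

```text
time_s: 16.1
tool_pos: [0.5526, -0.0785, 0.032]
tcp_rot: [-0.07, -3.139, -0.0]
wrist_force: [-5.9, 4.1, 8.6]
opening: 0.0233
```

{"method": "carry_out", "body": {"commands": [{"dx":4.2,"dy":-0.1,"dz":0,"ax":0,"ay":0,"az":2.2,"hand":0},{"dx":4.3,"dy":0,"dz":0,"ax":0,"ay":0,"az":2.2,"hand":0},{"dx":4.3,"dy":0.2,"dz":0,"ax":0,"ay":0,"az":2.2,"hand":0},{"dx":4.2,"dy":0.3,"dz":0,"ax":0,"ay":0,"az":2.2,"hand":0},{"dx":4.2,"dy":0.5,"dz":0,"ax":0,"ay":0,"az":2.2,"hand":0},{"dx":4.2,"dy":0.7,"dz":0,"ax":0,"ay":0,"az":2.2,"hand":0},{"dx":4.2,"dy":0.9,"dz":0,"ax":0,"ay":0,"az":2.2,"hand":0},{"dx":0,"dy":0,"dz":0,"ax":0,"ay":0,"az":2.2,"hand":0}]}}

```text
time_s: 16.9
tool_pos: [0.5826, -0.0759, 0.0321]
tcp_rot: [0.411, -3.114, -0.001]
wrist_force: [-4.0, 1.0, 5.7]
opening: 0.0235
```

```bash
python3 - <<'E'
from h import *
s=r.read_state();print(s['time_s'],s['tool_pos'],s['wrist_force'],s['opening'])
d=s['tool_pos'][:2]-np.array([.5589,.0305]); print('q',.3627+np.arctan2(d[0],-d[1]),'rad',np.hypot(*d))
f=grab('wrist');g=grab('side')
p=proj(g,[.57,-.03,.03]).astype(int); b=g['color'][max(p[1]-100,0):p[1]+80,p[0]-110:p[0]+110]
cv2.imwrite('pics/c7.png',np.vstack([cv2.resize(f['color'][20:300,130:430],(400,280)),cv2.resize(b,(400,310),interpolation=2)]))
E
```

```text
16.9 [ 0.58257644 -0.07585613  0.03210029] [-3.95356017  1.04535431  5.69629713] 0.02347578326722213
q 0.5817429145885331 rad 0.10895962533102045
```

View pics/c7.png

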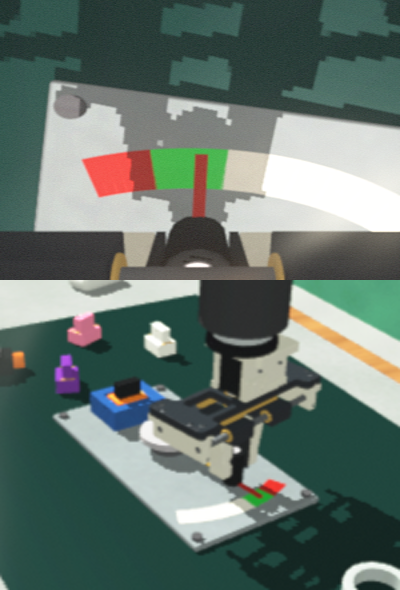

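Wrist crop: the pointer, at x≈201, stands over the green band (150–227), slightly short of its middle. The side crop shows the cartridge flush in the blue block. I nudge 2.5 mm toward the middle and let it settle.

{"method": "carry_out", "body": {"commands": [{"dx":1.3,"dy":0.3,"dz":0,"ax":0,"ay":0,"az":0.6,"hand":0},{"dx":1.2,"dy":0.3,"dz":0,"ax":0,"ay":0,"az":0.6,"hand":0},{"dx":0,"dy":0,"dz":0,"ax":0,"ay":0,"az":0,"hand":0},{"dx":0,"dy":0,"dz":0,"ax":0,"ay":0,"az":0,"hand":0},{"dx":0,"dy":0,"dz":0,"ax":0,"ay":0,"az":0,"hand":0},{"dx":0,"dy":0,"dz":0,"ax":0,"ay":0,"az":0,"hand":0},{"dx":0,"dy":0,"dz":0,"ax":0,"ay":0,"az":0,"hand":0},{"dx":0,"dy":0,"dz":0,"ax":0,"ay":0,"az":0,"hand":0}]}}

```text
time_s: 17.8
tool_pos: [0.5849, -0.0754, 0.0321]
tcp_rot: [0.44, -3.11, -0.001]
wrist_force: [-3.8, 3.7, 6.8]
opening: 0.0234
```

```bash
python3 - <<'E'
from h import *
s=r.read_state();d=s['tool_pos'][:2]-np.array([.5589,.0305]); print('q',.3627+np.arctan2(d[0],-d[1]),s['wrist_force'],s['opening'],np.abs(s['qd']).max())
f=grab('wrist');g=grab('side')
p=proj(g,[.55,.13,.04]).astype(int); b=g['color'][p[1]-30:p[1]+30,p[0]-40:p[0]+40]
cv2.imwrite('pics/c8.png',np.vstack([cv2.resize(f['color'][100:220,170:370],(400,240)),cv2.resize(b,(400,300),interpolation=2)]))
E
```

```text
q 0.6033028357006683 [-3.78717635  3.70542486  6.8375949 ] 0.023409416746861245 0.0014862348273655763
```

View pics/c8.png

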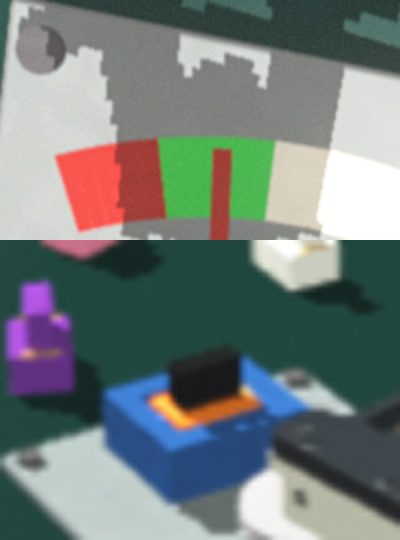

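The pointer (x≈221) is mid-green (160–272), and the cartridge's orange top is level with the blue block. I hand in while holding the roller.

```bash
python3 -c "
from station import r; print(r.finish_job())"
```

```text
the job is handed in; nothing more can be done
None
```

I put the orange cartridge into the blue block's recess, pressed it home and let go of it. Then I pinched the roller, took the tensioner arm past its click, and handed the job in at about 18 s while still holding it.

- **Cartridge:** Pressing on the rib with shut fingers met solid contact at 60.3 mm with 10 N; the home height is 60 mm. The last side view shows its orange top level with the block.
- **Tensioner:** The finger position gives an arm angle of about 0.60 rad, inside the green (0.52–0.72). The last wrist view shows the pointer near the middle of the green band, with the fingers still gripping the roller at 23.4 mm and the joints still. The arm never got near its end stop.
- **Bystanders:** I did not move near the tape roll, brass weight or spare grip, but I took no final measurement of their positions.
- **Disagreements:**
  - The block sits about 6 mm further in +y than the plate's centre implied, so I took positions from the block itself; two wrist views agreed on it to 0.1 mm.
  - The cartridge's offset in the grip differed by about 3 mm between two measurements. I corrected it from a close view before lowering, and it went in with almost no force.
  - My first two move calls were refused because rows lacked keys; nothing moved.

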